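# Load the hex peg into the lever collet

## Robot

A 6-joint arm with a two-finger parallel gripper is mounted at the origin on the work surface. World frame = base frame: x ahead of the robot, y to its left, z up, the work surface at z = 0. Lengths are in mm, angles in rad, forces in N, time in s.
With the tool pointing down it reaches from about 350 to 725 mm from the base axis. Payload 4.3 kg.
Tool frame: the origin (TCP) lies on the centre line of the jaws, within the pads' length; the fingertips stand 25 mm ahead of it and the grasp point (between the pads) lies 6 mm ahead of it; z points along the fingers, x is the direction in which the jaws open and shut, and the axes are right-handed (so a half turn about z gives the same grasp; the last joint's range is limited). The gripper opens to 85 mm and grips with 20 to 120 N. Pads are 22 mm wide; open, the fingers measure 114 mm over their backs; the gripper's body (76 mm by 85 mm) begins 54 mm behind the grasp point. The pads swing forward as they close: fully open they stand 13 mm farther back than shut.
Start: joints at [-1.437, 0.377, 0.081, 1.274, 0, 1.46], TCP at [138.809, -558.029, 256.329] pointing down, gripper open.
Joint ranges: [-2.72, 2.72], [-0.84, 1.66], [-1.02, 1.22], [-1.77, 2.12], [-1.37, 1.28], [-3.14, 3.14]. Speed limits (rad/s): [2.57, 2.57, 3.14, 3.14, 3.14, 3.14].

## Interface

Orientations are given as a unit quaternion [w, x, y, z].
In Python, from plant import move_to, movel, set_joints, set_gripper, dwell, solve_ik, get_state, capture, camera_model, MotionError, job_done gives the robot as it stands. The module is installed in compiled form; this text tells all that it offers. Calls block until the motion is done:
- move_to(position, orientation): joint-space move of the TCP to a pose.
- movel(position, rot=None, vel=150, until_force=None): straight line of the TCP; rot=None keeps the orientation; vel is the mean speed in mm/s. With until_force (N) it stops when the force on the tool has changed by that much, and returns True; else False.
- set_joints(angles): joint-space move.
- set_gripper(opening, grip_force=None): opening from 0.0 (shut) to 1.0 (fully open); grip_force is the grip in N (None keeps the last); returns when the fingers have stopped.
- dwell(seconds).
- solve_ik(position, orientation): joint angles nearest the present ones, or None.
- get_state(): the state.
- capture(name): name is "side" or "top" or "wrist"; returns the picture (400x640x3 uint8, red, green, blue); there is no depth.
- camera_model(name): a dict with "intrinsics" (3x3 intrinsics, pixels), "pose" (4x4, takes a point from camera to world coordinates). Camera axes: x right, y up, looking along -z (the intrinsics and any distortion apply to the point x, -y, -z); pixel columns grow to the right and rows downward; lengths in mm; the calibration is good to about 2 mm. A picture is of the moment at which its call begins: read the wrist's pose just before it. camera_model takes no time and is no camera call; for the wrist camera it gives the pose at the moment of the call.
A pose or a line that the arm cannot do raises MotionError and nothing moves.
- job_done(): hands the job in, once; it reports no verdict.
The state is a dict: "time": time; "joints": joint angles; "joint_velocities": joint speeds; "tau": joint torques, N m; "eef_pos": TCP position; "tool_rot": TCP orientation; "ft_force": force on the tool from outside, world axes, zero at the start; "moment": the same for the moment, N m; "finger_gap": opening from 0.0 (shut) to 1.0 (fully open).
Only numpy, scipy, OpenCV 4.12 (cv2) and the standard library are available. Lean on these libraries where they do the work, as an engineer would, in place of code of your own. Each camera call takes 0.05 s, during which the arm holds its last target.

## Task

Take the hexagonal orange peg, the longest one in the tray, and feed it level into the open collet of the bench fixture until it comes up solid against the depth stop inside, pressing it home gently so that the stop is not rammed. With the peg left fully home, swing the fixture's hand lever all the way over until it comes up hard, so that the collet holds the peg. Leave the round pegs in the tray and everything else on the bench where it is.

Things in the scene. Friction and masses are not known exactly. Their poses are not given: they have to be found in the camera images.
- hexpeg_mid (a point): Middle of the hexagonal orange peg: plain hex bar 160 mm long, 18 mm across flats, 20.8 across corners, 63 g; the only hex peg and the longest. x along its length (ends alike), z up. It lies level in the tray, a corner up and two flats upright (its +y and -y sides, where level-closing fingers meet it), its middle 26 mm above the tray floor and 10 mm below the rim.
- collet_mouth (a point): Centre of the collet's mouth at the front of a fixed grey bench fixture, on the level collet axis 85 mm above the table. x = feeding direction, z up. Open hole: hexagon 19.6 mm across flats, two flats upright like the peg's in the tray; its first 6 mm are a lead-in, 26.6 mm wide at the mouth. Steel nose 56 mm across; barrel behind it 72 mm across. Closing the lever moves three jaws in by 1.3 mm.
- stop_clamp (a point): Clamp collar with thumbscrew at the rear of the fixture, on the collet axis, 203 mm behind the mouth; x = feeding direction. It holds the depth stop, a steel rod up the middle of the collet with a 14 mm face that the peg's end must meet. That face is 34 to 66 mm behind the mouth, set differently each time, hidden and not measured: feel for it. It is rigid; over 20 N on it is ramming.
- lever (a joint): Hand lever of the collet, turning about an upright pin, growing anticlockwise seen from above: 0 to 0.03 rad = open, 0.5 = shut on its end stop. It is stiff, taking 6 N at the handle at first and about 10 N near the end, stays where it is left, and comes up hard at the end; the jaws meet the peg at about 0.35 rad.
- lever_grip (a point): Middle of the lever's black upright handle, 165 mm above the table and 186 mm from the pivot axis: a round grip 21 mm thick, 55 mm tall, its top 195 mm and its foot 140 mm above the table, standing on a flat lever bar whose top is 128 mm above the table.
- lever_pivot (a point): Point on the lever's upright pivot axis, at the height of the handle's middle; the handle moves round this axis. x is the feeding direction of the collet.
- round0: Round orange peg, 16 mm thick, 115 mm long, lying in the tray, to be left there; origin in its middle, x along it.
- round1: Round orange peg, 16 mm thick, 100 mm long, lying in the tray, to be left there; origin in its middle, x along it.
- round2: Round orange peg, 13 mm thick, 115 mm long, lying in the tray, to be left there; origin in its middle, x along it.
- tray_mid (a point): Middle of the floor of the white plastic tray, 230 by 284 mm, drawn out of the low wooden crate shelf (330 wide, 120 mm high) that stands beyond it to +x; z up. Fixed. Floor 14 mm, rim 50 mm above the table. The pegs lie in it along its x, any peg in any place at y = -96, -32, 32, 96 mm, on notched strips 8 mm wide and 23 mm high at x = -38 and 38 mm.
- cup: White enamelled steel cup with a handle, 78 mm wide, 80 mm tall; origin under its middle.
- tumbler: Round glass tumbler, 72 mm wide, 105 mm tall; origin under its middle.
- brush: Small hand brush with wooden handle, 300 mm long, 77 mm high, bristles down; origin on the table under the front of the handle, x towards the brush head.
- dustpan: Grey plastic dustpan with its handle folded over it, 170 by 180 by 70 mm; origin under its middle.
- spare_collet: Spare steel collet standing upright on the bench, 37 mm thick, 80 mm tall; origin under its middle.
Mind the look-alikes: they are no part of the job. What is shaped like the part that bears hexpeg_mid but green or yellow is not meant.

How it is judged:
By the outcome, as a careful person would: the job done as asked, in the order asked, and still so for the second after the job is handed in, with the robot touching nothing.
It also fails if it takes over 64 s, if anything falls off the work surface, if the arm or the gripper's body presses on something with over 40 N, if the wrist force passes 120 N, or if a joint passes its speed limit or range.

## Working session

There is one attempt and no reset: what is moved stays moved. The work goes in short steps, each a Python script; the robot and the scene stay as the last script left them, time stands still between calls to the robot, and variables do not carry over. Pictures are saved under pics/ and viewed, and the job is handed in when it is done.

```bash
mkdir -p pics
python3 - <<'E'
from plant import *
import cv2, numpy as np
for n in ("side","top","wrist"):
    m=camera_model(n); print(n,{k:(np.round(v,3).tolist() if hasattr(v,'__len__') else v) for k,v in m.items()})
    cv2.imwrite(f"pics/{n}0.png",capture(n)[:,:,::-1])
s=get_state(); print({k:np.round(v,3) for k,v in s.items()})
E
```

```text
side {'intrinsics': [[511.5, 0.0, 315.52], [0.0, 511.5, 205.957], [0.0, 0.0, 1.0]], 'pose': [[0.916, 0.265, -0.3, 57.349], [-0.4, 0.572, -0.716, -1050.391], [-0.018, 0.776, 0.631, 1024.182], [0.0, 0.0, 0.0, 1.0]]}
top {'intrinsics': [[483.606, 0.0, 313.449], [0.0, 483.606, 206.907], [0.0, 0.0, 1.0]], 'pose': [[0.006, 0.995, -0.095, 346.843], [-1.0, 0.008, 0.018, -8.992], [0.019, 0.094, 0.995, 1573.251], [0.0, 0.0, 0.0, 1.0]]}
wrist {'intrinsics': [[285.454, 0.0, 316.238], [0.0, 285.454, 204.825], [0.0, 0.0, 1.0]], 'pose': [[0.24, 0.919, 0.313, 220.395], [-0.971, 0.228, 0.076, -536.784], [-0.001, -0.322, 0.947, 372.783], [0.0, 0.0, 0.0, 1.0]]}
{'time': np.float64(0.15), 'joints': array([-1.437,  0.378,  0.08 ,  1.274,  0.   ,  1.46 ]), 'joint_velocities': array([-0.001, -0.004,  0.004,  0.001, -0.   ,  0.   ]), 'tau': array([ 1.0000e-03, -4.6404e+01,  2.7017e+01,  1.4000e-02, -0.0000e+00,
        0.0000e+00]), 'eef_pos': array([ 138.746, -557.524,  255.557]), 'tool_rot': array([-0.001,  0.788, -0.616, -0.001]), 'ft_force': array([0.388, 0.562, 0.34 ]), 'moment': array([ 0.081, -0.027,  0.038]), 'finger_gap': np.float64(1.0)}
```

View pics/side0.png

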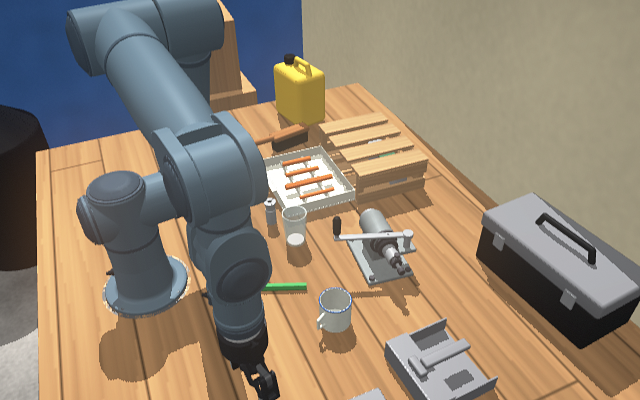

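View pics/top0.png

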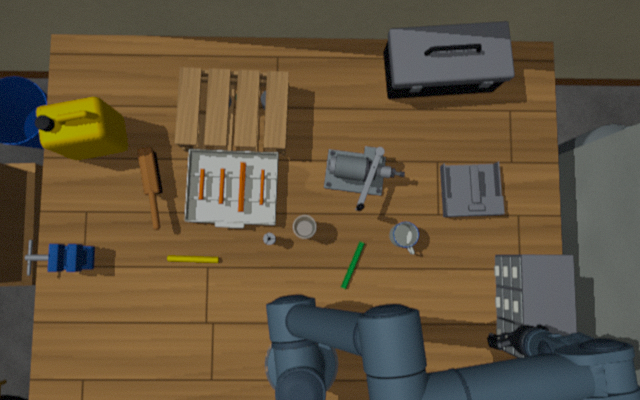

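View pics/wrist0.png

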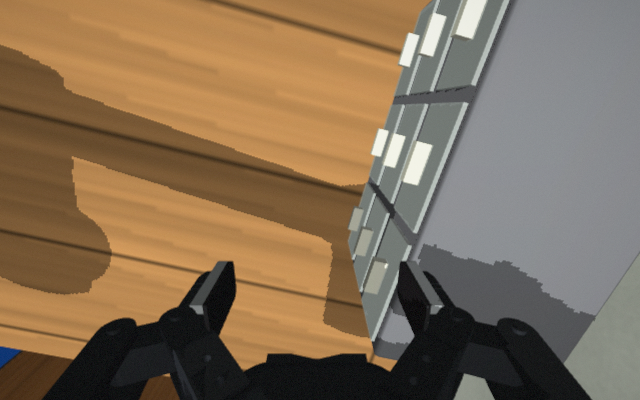

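Run:
```python
import cv2
a=cv2.imread("pics/side0.png"); b=cv2.imread("pics/top0.png")
cv2.imwrite("pics/c1.png",cv2.resize(a[190:300,310:440],None,fx=5,fy=5,interpolation=cv2.INTER_CUBIC))
cv2.imwrite("pics/c2.png",cv2.resize(b[130:230,170:420],None,fx=3.2,fy=3.2,interpolation=cv2.INTER_CUBIC))
```

```text
(no output)
```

View pics/c1.png

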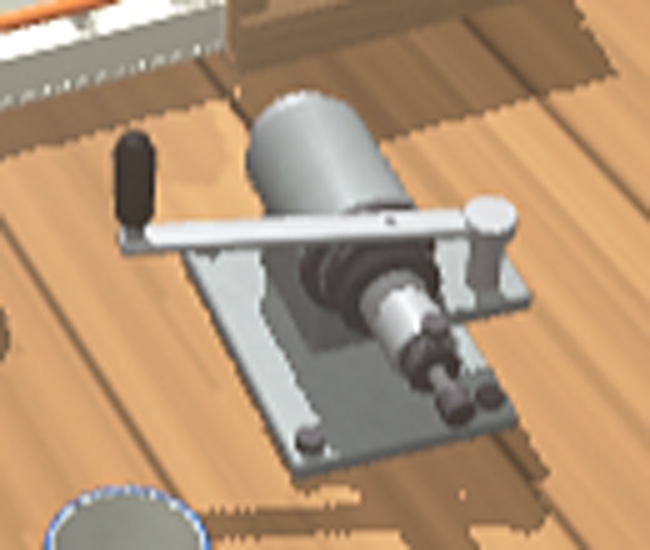

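View pics/c2.png

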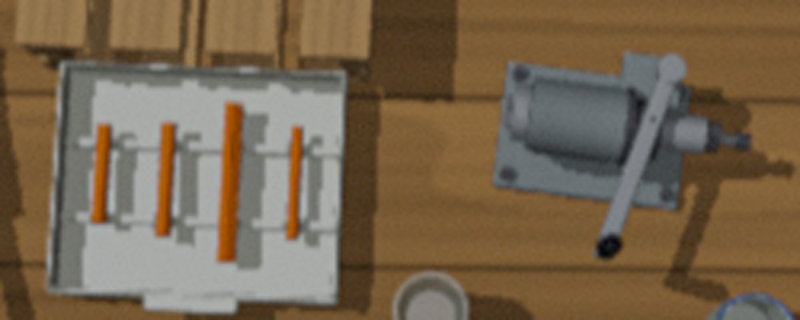

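```bash
cat > h.py <<'E'
from plant import *
import cv2, numpy as np
from scipy.spatial.transform import Rotation as R
def ray(m,uv):
    K=np.array(m["intrinsics"]);P=np.array(m["pose"])
    d=np.linalg.inv(K)@[uv[0],uv[1],1]; d=P[:3,:3]@[d[0],-d[1],-d[2]]
    return P[:3,3],d/np.linalg.norm(d)
def onz(m,uv,z):
    o,d=ray(m,uv); return o+d*(z-o[2])/d[2]
def tri(obs):
    A=np.zeros((3,3));b=np.zeros(3);L=[]
    for m,uv in obs:
        o,d=ray(m,uv);Q=np.eye(3)-np.outer(d,d);A+=Q;b+=Q@o;L.append((o,Q))
    p=np.linalg.solve(A,b); return p,[round(float(np.linalg.norm(Q@(p-o))),2) for o,Q in L]
def proj(m,p):
    K=np.array(m["intrinsics"]);P=np.array(m["pose"])
    c=P[:3,:3].T@(np.array(p)-P[:3,3]); q=K@[c[0],-c[1],-c[2]]; return q[:2]/q[2]
def down(yaw):  # tool z down, tool x at angle yaw in world
    c,s=np.cos(yaw),np.sin(yaw)
    q=R.from_matrix(np.array([[c,s,0],[s,-c,0],[0,0,-1]])).as_quat(); return [q[3],q[0],q[1],q[2]]
def snap(n,f):
    m=camera_model(n);m={k:np.array(m[k]) for k in("intrinsics","pose")};im=capture(n)[:,:,::-1].copy();cv2.imwrite("pics/"+f+".png",im);np.savez("pics/"+f+".npz",**m);return m,im
def load(f): return dict(np.load("pics/"+f+".npz")),cv2.imread("pics/"+f+".png")
def st():
    s=get_state();print("t",round(float(s["time"]),2),"pos",np.round(s["eef_pos"],1),"F",np.round(s["ft_force"],1),"M",np.round(s["moment"],2),"gap",round(float(s["finger_gap"]),3));return s
def orange(im):
    h=cv2.cvtColor(im,cv2.COLOR_BGR2HSV);return cv2.inRange(h,(3,170,110),(14,255,255))
E
python3 - <<'E'
from h import *
T=camera_model("top");S=camera_model("side")
im=cv2.imread("pics/top0.png")
for n in("top","side"):
    im=cv2.imread(f"pics/{n}0.png");m=camera_model(n)
    for c in cv2.findContours(orange(im),0,1)[0]:
        if cv2.contourArea(c)>15:
            r=cv2.minAreaRect(c);print(n,np.round(r[0],1),np.round(r[1],1),np.round(onz(m,r[0],40),0))
print("rear clamp",tri([(T,(398,172.5)),(S,(396,261))]))
print("handle top",tri([(T,(360,205.5)),(S,(336.5,217))]))
print("pivot top",tri([(T,(380.5,151)),(S,(408,233))]))
print("mouth",onz(T,(330,163),85), "barrel front",)
s=get_state();print(R.from_quat(np.roll(s["tool_rot"],-1)).as_matrix().round(3))
P=np.array(camera_model("wrist")["pose"]);RT=R.from_quat(np.roll(s["tool_rot"],-1)).as_matrix()
print("cam in tool",(RT.T@(P[:3,3]-s["eef_pos"])).round(1),(RT.T@P[:3,:3]).round(3))
E
```

```text
top [242.  186.6] [ 4.6 47.3] [556. 191.  40.]
rear clamp (array([ 592.21828234, -294.31953036,  106.90672282]), [2.61, 2.61])
handle top (array([ 483.49870302, -168.21360183,  192.11827799]), [0.26, 0.26])
pivot top (array([ 656.17599431, -238.06833272,  130.22271737]), [0.15, 0.15])
mouth [626.32890941 -87.02004779  85.        ] barrel front
[[ 0.241 -0.97  -0.   ]
 [-0.97  -0.241  0.002]
 [-0.002 -0.    -1.   ]]
cam in tool [  -0.6  -84.3 -117.3] [[ 1.     0.001 -0.   ]
 [ 0.001 -0.947 -0.323]
 [-0.001  0.323 -0.947]]
```

Run:
```python
from h import *
for p,y in [((556,191,220),np.pi/2),((556,191,220),-np.pi/2),((556,191,50),np.pi/2),((556,191,50),-np.pi/2),((626,0,200),0),((626,20,91),0),((626,20,91),np.pi),((484,-130,175),0),((484,-130,175),-1.57),((484,-130,175),1.57),((510,-260,175),-1.57)]:
    q=solve_ik(list(p),down(y)); print(p,round(y,2),None if q is None else np.round(q,2))
```

```text
(556, 191, 220) 1.57 [0.22 0.41 0.04 1.2  0.   0.22]
(556, 191, 220) -1.57 [ 0.22  0.41  0.04  1.2   0.   -2.92]
(556, 191, 50) 1.57 [ 0.22  0.54 -0.22  0.81  0.    0.22]
(556, 191, 50) -1.57 [ 0.22  0.54 -0.22  0.81  0.   -2.92]
(626, 0, 200) 0 [-0.1   0.5   0.13  1.2   0.    1.47]
(626, 20, 91) 0 [-0.07  0.57 -0.05  0.95  0.    1.5 ]
(626, 20, 91) 3.14 [-0.07  0.57 -0.05  0.95  0.   -1.64]
(484, -130, 175) 0 [-0.39  0.27 -0.29  1.01  0.    1.18]
(484, -130, 175) -1.57 [-0.39  0.27 -0.29  1.01  0.    2.75]
(484, -130, 175) 1.57 [-0.39  0.27 -0.29  1.01  0.   -0.39]
(510, -260, 175) -1.57 [-0.58  0.41 -0.09  1.08  0.    2.56]
```

Run:
```python
from h import *
move_to([600,-20,250],down(0)); st()
snap("wrist","w1")
move_to([625,20,200],down(0)); st()
snap("wrist","w2")
```

```text
t 2.66 pos [600.  -20.9 250. ] F [-0.6 -0.5 -0.6] M [ 0.04  0.03 -0.  ] gap 0.998
t 3.08 pos [624.2  20.1 198.5] F [-1.3  0.2 -0.2] M [ 0.02  0.   -0.04] gap 0.999
```

View pics/w1.png

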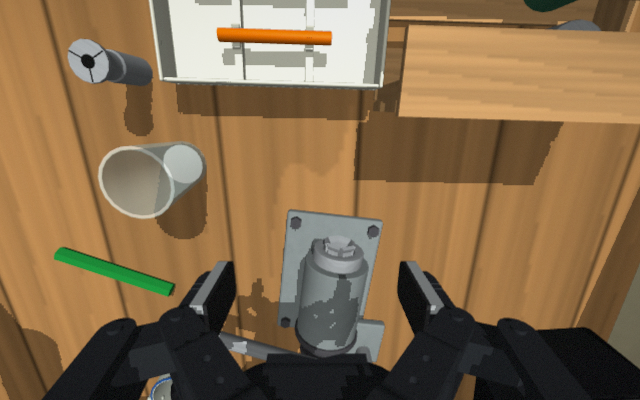

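View pics/w2.png

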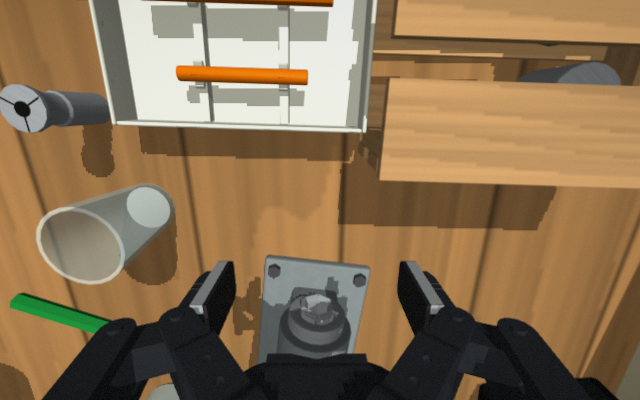

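```bash
cat >> h.py <<'E'
def tilted(yaw,t):
    # tool tilted by t so z leans toward tool +y
    q=R.from_quat(np.roll(down(yaw),-1))*R.from_euler('x',-t); q=q.as_quat(); return [q[3],q[0],q[1],q[2]]
E
python3 - <<'E'
from h import *
print(R.from_quat(np.roll(tilted(0,.6),-1)).as_matrix().round(2))
for p in [(625,-20,200),(585,-20,210),(600,-20,200)]:
  for t in (.4,.6,.8):
    q=solve_ik(list(p),tilted(0,t)); print(p,t,None if q is None else np.round(q,2))
E
```

```text
[[ 1.    0.    0.  ]
 [ 0.   -0.83 -0.56]
 [ 0.    0.56 -0.83]]
(625, -20, 200) 0.4 [ 0.04  0.53  0.11  1.17 -0.4   1.62]
(625, -20, 200) 0.6 [ 0.12  0.58  0.13  1.2  -0.59  1.72]
(625, -20, 200) 0.8 [ 0.19  0.66  0.16  1.26 -0.78  1.84]
(585, -20, 210) 0.4 [ 0.05  0.44  0.    1.15 -0.4   1.62]
(585, -20, 210) 0.6 [ 0.13  0.5   0.01  1.18 -0.59  1.73]
(585, -20, 210) 0.8 [ 0.2   0.58  0.04  1.24 -0.78  1.86]
(600, -20, 200) 0.4 [ 0.05  0.48  0.03  1.14 -0.4   1.62]
(600, -20, 200) 0.6 [ 0.13  0.53  0.04  1.17 -0.59  1.73]
(600, -20, 200) 0.8 [ 0.2   0.61  0.07  1.23 -0.78  1.85]
```

Run:
```python
from h import *
move_to([645,-20,200],tilted(0,.6)); dwell(.2); st()
snap("wrist","w3")
move_to([585,-20,210],tilted(0,.6)); dwell(.2); st()
snap("wrist","w4")
```

```text
t 3.96 pos [645.1 -21.4 201.1] F [ 0.2  0.2 -0.6] M [ 0.46 -0.05 -0.04] gap 1.002
t 4.56 pos [585.9 -20.2 209.9] F [ 0.1  1.  -0. ] M [ 0.47 -0.01  0.04] gap 0.996
```

View pics/w3.png

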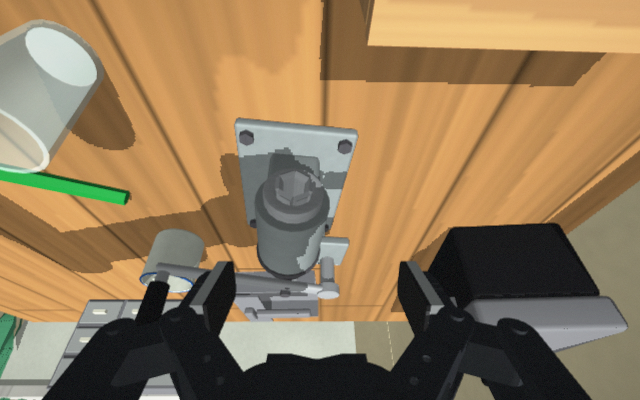

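View pics/w4.png

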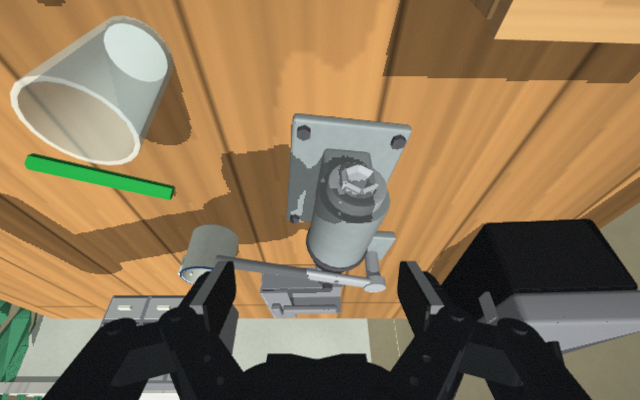

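Run:
```python
import cv2,numpy as np
a=cv2.imread("pics/w3.png")[110:310,215:375]; b=cv2.imread("pics/w4.png")[110:310,280:440]
f=lambda x:cv2.resize(cv2.convertScaleAbs(x,alpha=1.3,beta=20),None,fx=5,fy=5,interpolation=cv2.INTER_CUBIC)
cv2.imwrite("pics/c3.png",f(a[40:150,20:130])); cv2.imwrite("pics/c4.png",f(b[30:140,0:120]))
```

```text
(no output)
```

View pics/c3.png

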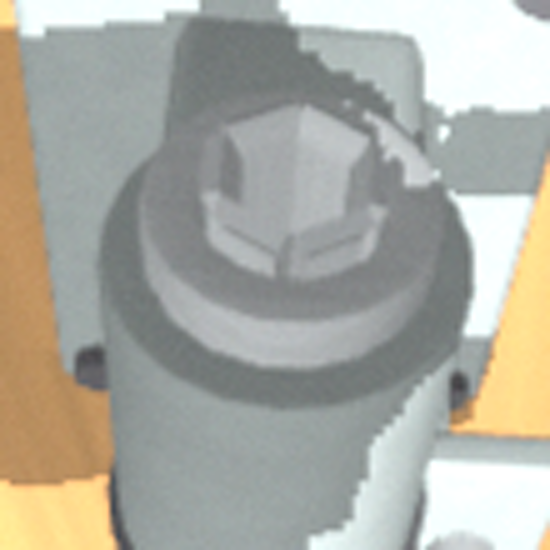

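View pics/c4.png

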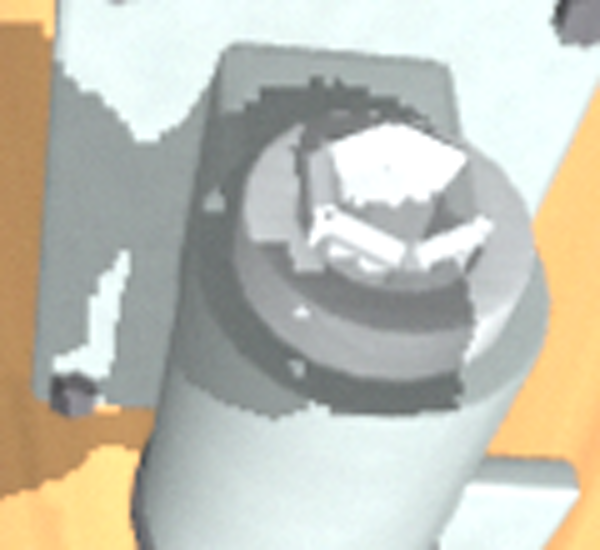

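Run:
```python
import cv2,numpy as np
def f(n,x,y,w,h,s,out):
    a=cv2.imread(f"pics/{n}.png")[y:y+h,x:x+w]; g=cv2.cvtColor(a,cv2.COLOR_BGR2GRAY)
    g=cv2.resize(g,None,fx=s,fy=s,interpolation=cv2.INTER_CUBIC); g=cv2.createCLAHE(4,(4,4)).apply(g)
    g=cv2.cvtColor(g,cv2.COLOR_GRAY2BGR)
    for k in range(0,w,10): cv2.line(g,(k*s,0),(k*s,h*s),(0,255,255),1); cv2.putText(g,str(x+k),(k*s,10),0,.35,(0,0,255),1)
    for k in range(0,h,10): cv2.line(g,(0,k*s),(w*s,k*s),(0,255,255),1); cv2.putText(g,str(y+k),(0,k*s),0,.35,(0,0,255),1)
    cv2.imwrite("pics/"+out,g)
f("w3",250,160,80,60,10,"c5.png"); f("w4",320,150,80,60,10,"c6.png")
```

```text
(no output)
```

View pics/c5.png

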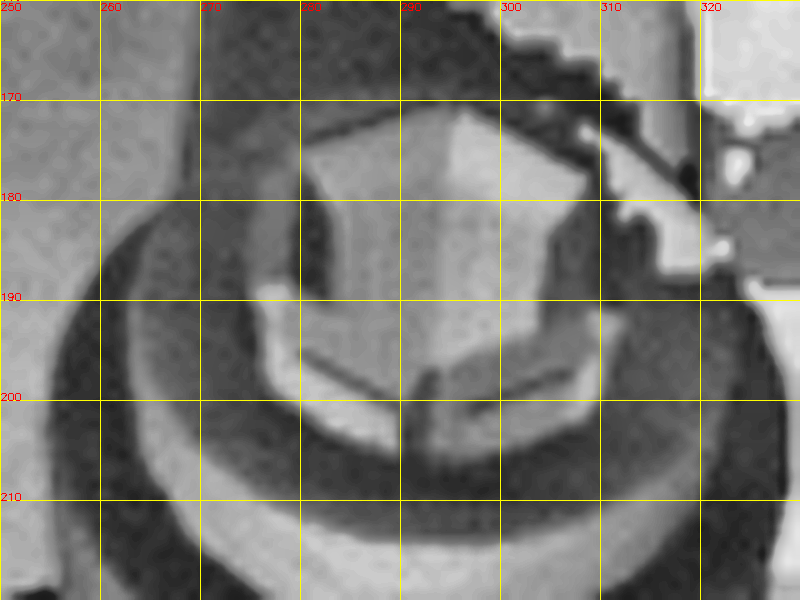

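View pics/c6.png

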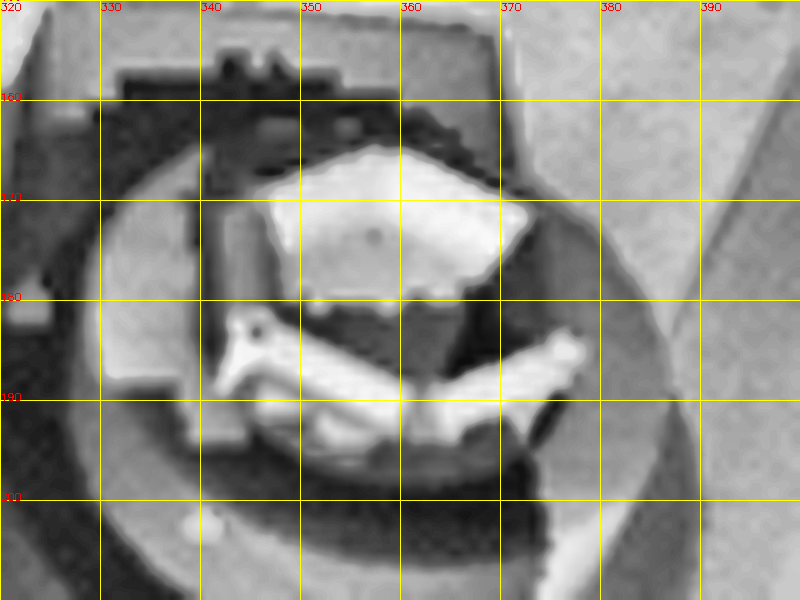

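Run:
```python
from h import *
from scipy.optimize import least_squares
m3,_=load("w3");m4,_=load("w4");m1,i1=load("w1");m2,_=load("w2")
A=tri([(m3,(236,119)),(m4,(294,114))]);B=tri([(m3,(357,130)),(m4,(411,126))]);print("plate front corners",A,B)
d=B[0]-A[0];print("yaw of axis from front edge (feed dir)",np.arctan2(d[1],d[0])-np.pi/2,np.linalg.norm(d))
p3=[(263.5,198),(270,206.5),(280,212),(290,214.5),(300,214.2),(310,211),(318,205.5),(323.5,196)]
p4=[(329,175),(333,170),(340,164),(336,197),(342,201.5),(350,205),(360,206.8),(370,205.5),(386,183),(383,178),(378,172.5)]
def res(v,yaw=None):
    c=v[:3];y=v[3] if yaw is None else yaw
    n=np.array([np.cos(y),np.sin(y),0]);r=[]
    for m,ps in((m3,p3),(m4,p4)):
        for uv in ps:
            o,dd=ray(m,uv);x=o+dd*(n@(c-o))/(n@dd);r.append(np.linalg.norm(x-c)-28)
    return np.array(r)
s=least_squares(res,[626,-87,85,-1.6],loss="soft_l1");print(s.x.round(2),res(s.x).round(1))
for y in(-1.57,-1.62,-1.66,-1.70):
    q=least_squares(lambda v:res(v,y),[626,-87,85],loss="soft_l1");print(y,q.x.round(2),q.cost)
print(tri([(m3,(284,171+19)),(m4,(360,180))]))
```

```text
plate front corners (array([563.49766804, -67.55062459,   3.84783242]), [0.14, 0.14]) (array([689.32619957, -80.64525716,   6.56058473]), [0.31, 0.31])
yaw of axis from front edge (feed dir) -1.6744903429139657 126.53713989676439
[625.09 -87.91  82.09  -1.66] [ 0.8  0.5 -0.   0.  -0.1 -0.2 -0.1  0.1 -0.5 -1.2  0.  -0.4 -0.2 -0.2
 -0.2 -0.5  0.5 -0.3 -0.8]
-1.57 [625.2  -90.33  80.19] 5.494859509466403
-1.62 [625.18 -89.21  81.06] 2.675939965178603
-1.66 [625.1  -88.06  81.97] 1.763196799134938
-1.7 [625.01 -86.61  83.14] 2.377669233418596
(array([621.17965841, -52.88999905, 110.53173699]), [0.78, 0.78])
```

Run:
```python
import cv2,numpy as np
def f(n,x,y,w,h,s,out):
    a=cv2.imread(f"pics/{n}.png")[y:y+h,x:x+w]
    g=cv2.resize(a,None,fx=s,fy=s,interpolation=cv2.INTER_CUBIC)
    for k in range(0,w,10): cv2.line(g,(k*s,0),(k*s,h*s),(0,255,255),1); cv2.putText(g,str(x+k),(k*s,10),0,.35,(0,0,255),1)
    for k in range(0,h,10): cv2.line(g,(0,k*s),(w*s,k*s),(0,255,255),1); cv2.putText(g,str(y+k),(0,k*s),0,.35,(0,0,255),1)
    cv2.imwrite("pics/"+out,g)
f("w1",265,200,130,150,4,"c7.png")
```

```text
(no output)
```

View pics/c7.png

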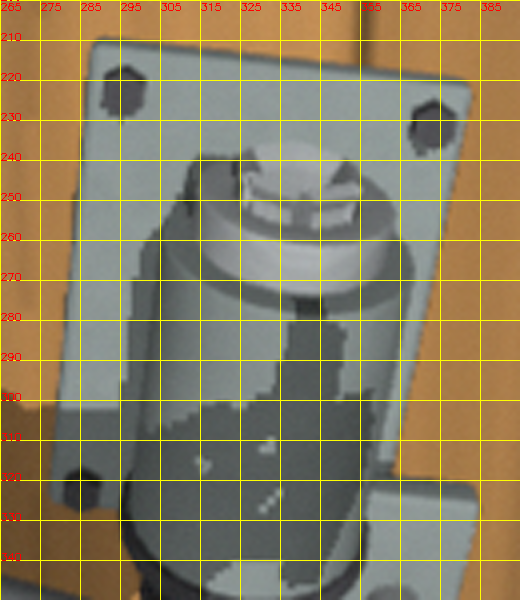

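Run:
```python
from h import *
m,_=load("w1")
for a,b in(((287.5,213),(277.5,322)),((382,223),(362.5,317)),((287.5,211),(382,221.5))):
    A=onz(m,a,6);B=onz(m,b,6);d=B-A;print(A.round(1),B.round(1),np.arctan2(d[1],d[0]))
n=[]
for a,b in(((305,275),(297,320)),((368,270),(356,325))):
    v=np.cross(ray(m,a)[1],ray(m,b)[1]);n.append(v/np.linalg.norm(v))
d=np.cross(*n);d/=np.linalg.norm(d);print(d,np.arctan2(d[1],d[0]))
```

```text
[562.  -72.1   6. ] [ 540.  -253.1    6. ] -1.6914268297682358
[690.7 -87.1   6. ] [ 671.9 -244.     6. ] -1.690312062139352
[562.1 -69.2   6. ] [690.6 -84.8   6. ] -0.12113328829307875
[-0.17435273 -0.97311616  0.15048609] -1.7480847099560606
```

Run:
```python
from h import *
move_to([500,230,200],down(np.pi/2)); dwell(.15); st()
snap("wrist","w5")
move_to([500,150,200],down(np.pi/2)); dwell(.15); st()
snap("wrist","w6")
for n in("w5","w6"):
    m,im=load(n)
    for c in cv2.findContours(orange(im),0,1)[0]:
        if cv2.contourArea(c)>60:
            r=cv2.minAreaRect(c);print(n,np.round(r[0],1),np.round(r[1],1),np.round(onz(m,r[0],40),1))
```

```text
t 6.03 pos [500.3 229.6 199.7] F [-0.9  0.5  0.5] M [-0.02 -0.    0.03] gap 1.0
t 6.65 pos [500.1 150.7 200. ] F [0.6 0.2 1.3] M [-0.02  0.03  0.01] gap 0.998
w5 [402.8 251.2] [12.6 85. ] [566. 324.  40.]
w5 [341.7 245.2] [ 9.1 98. ] [558.6 257.4  40. ]
w5 [221.5 227. ] [66. 11.] [537.1 130.2  40. ]
w5 [279.3 242.5] [139.1   8.1] [555.3 190.3  40. ]
w6 [476.3 251.1] [12.1 86.8] [565.9 325.4  40. ]
w6 [418.7 228.6] [11.7 65. ] [539.3 259.6  40. ]
w6 [295.5 242.9] [ 7.9 96.1] [556. 129.  40.]
w6 [355.1 241.6] [ 17.  140.3] [554.4 193.   40. ]
```

View pics/w5.png

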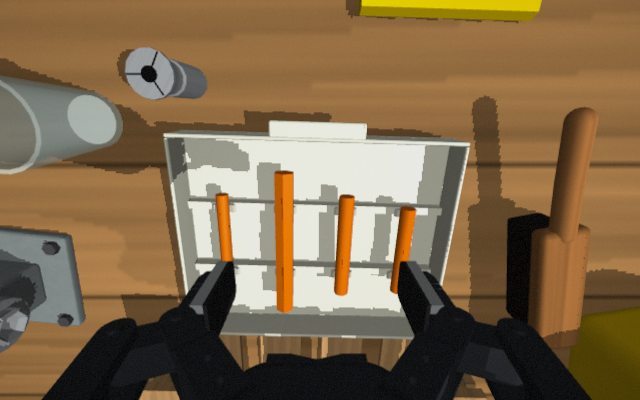

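View pics/w6.png

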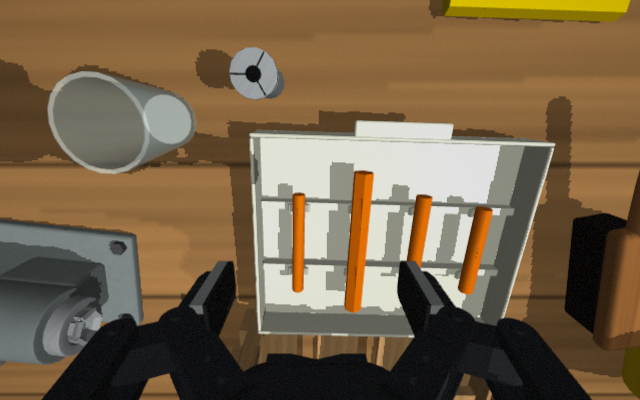

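Run:
```python
from h import *
a=cv2.imread("pics/w5.png")[160:330,200:420];b=cv2.imread("pics/w6.png")[160:330,280:480]
cv2.imwrite("pics/c8.png",cv2.resize(a,None,fx=3.4,fy=3.4,interpolation=cv2.INTER_CUBIC))
for n,x in(("w5",285),("w6",358)):
    m,im=load(n);h=cv2.cvtColor(im,cv2.COLOR_BGR2HSV);mk=cv2.inRange(h,(3,140,70),(18,255,255))
    mk[:, :x-25]=0;mk[:,x+25:]=0
    for c in cv2.findContours(mk,0,1)[0]:
        if cv2.contourArea(c)>300: r=cv2.minAreaRect(c);print(n,np.round(r[0],1),np.round(r[1],1),np.round(r[2],1))
    for y in(172,173,174,180,190,210,230,250,270,290,300,308,310,311):
        xs=np.flatnonzero(mk[y]);print(n,y,(xs.min(),xs.max()) if len(xs) else None, end=" ")
    print()
```

```text
w5 [284.4 241.4] [141.1  18.7] 88.9
w5 [284.5  65.5] [131.  49.] 90.0
w5 172 (np.int64(275), np.int64(292)) w5 173 (np.int64(275), np.int64(292)) w5 174 (np.int64(274), np.int64(292)) w5 180 (np.int64(274), np.int64(292)) w5 190 (np.int64(275), np.int64(292)) w5 210 (np.int64(275), np.int64(292)) w5 230 (np.int64(275), np.int64(292)) w5 250 (np.int64(276), np.int64(292)) w5 270 (np.int64(276), np.int64(292)) w5 290 (np.int64(276), np.int64(292)) w5 300 (np.int64(277), np.int64(292)) w5 308 (np.int64(277), np.int64(292)) w5 310 (np.int64(279), np.int64(291)) w5 311 (np.int64(281), np.int64(288)) 
w6 [366.4 348.9] [19.7 25.3] 9.5
w6 [358.4 241.5] [ 19.3 141.5] 4.3
w6 [357.5  65.5] [131.  49.] 90.0
w6 172 (np.int64(355), np.int64(371)) w6 173 (np.int64(354), np.int64(372)) w6 174 (np.int64(354), np.int64(372)) w6 180 (np.int64(354), np.int64(372)) w6 190 (np.int64(353), np.int64(371)) w6 210 (np.int64(352), np.int64(369)) w6 230 (np.int64(350), np.int64(367)) w6 250 (np.int64(349), np.int64(365)) w6 270 (np.int64(347), np.int64(363)) w6 290 (np.int64(346), np.int64(361)) w6 300 (np.int64(345), np.int64(360)) w6 308 (np.int64(345), np.int64(360)) w6 310 (np.int64(348), np.int64(359)) w6 311 (np.int64(350), np.int64(357))
```

View pics/c8.png

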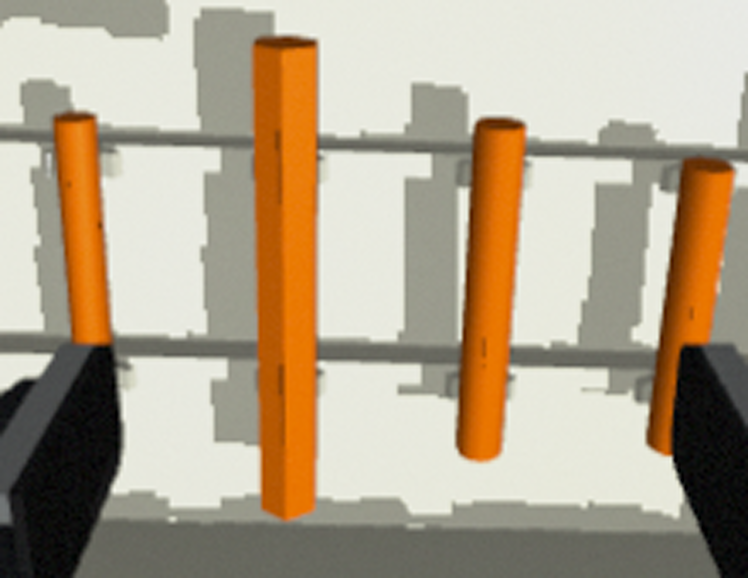

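Run:
```python
from h import *
m5,_=load("w5");m6,_=load("w6")
for a,b in(((284,176),(363.5,176)),((284.5,211),(361,211)),((284.8,251),(357.5,251)),((285,305),(353,305))):
    print(tri([(m5,a),(m6,b)]))
print(onz(m5,(284.5,171),40),onz(m5,(285,312.3),50),onz(m6,(363.5,171),40),onz(m6,(353.5,312.3),50))
p=np.array([onz(m5,(284.,176),40),onz(m5,(285,305),40)]);d=p[1]-p[0];print(np.arctan2(d[1],d[0]))
p=np.array([onz(m6,(363.5,176),40),onz(m6,(353,305),40)]);d=p[1]-p[0];print(np.arctan2(d[1],d[0]))
```

```text
(array([482.35453769, 198.20923196,  40.05938175]), [0.05, 0.05])
(array([518.94434395, 197.41969915,  41.09874823]), [0.06, 0.06])
(array([565.10325162, 195.97201105,  40.9916664 ]), [0.09, 0.09])
(array([634.10348494, 193.7585314 ,  42.56385933]), [0.11, 0.11])
[477.28340223 198.89164601  40.        ] [638.05562755 194.39057514  50.        ] [477.37607769 197.95225038  40.        ] [638.3563285  193.60162383  50.        ]
-0.031090087738440422
-0.02635595519265427
```

Run:
```python
from h import *
q=down(np.pi/2-.029)
set_gripper(.45,60)
move_to([535.5,196.8,110],q)
f=movel([535.5,196.8,47],vel=120,until_force=8);print(f);st()
set_gripper(0,60);st()
movel([535.5,196.8,140],vel=150);dwell(.15);st()
snap("wrist","w7")
```

```text
False
t 8.41 pos [536.3 196.7  48.3] F [ 0.6 -0.2  0.2] M [-0.   -0.01  0.  ] gap 0.452
t 8.72 pos [536.7 195.6  48.7] F [-1.3 -4.6  5.5] M [-0.95  0.2  -0.02] gap 0.196
t 9.64 pos [534.4 196.6 138.6] F [-0.6 -0.   0.2] M [-0.02  0.01  0.01] gap 0.199
```

View pics/w7.png

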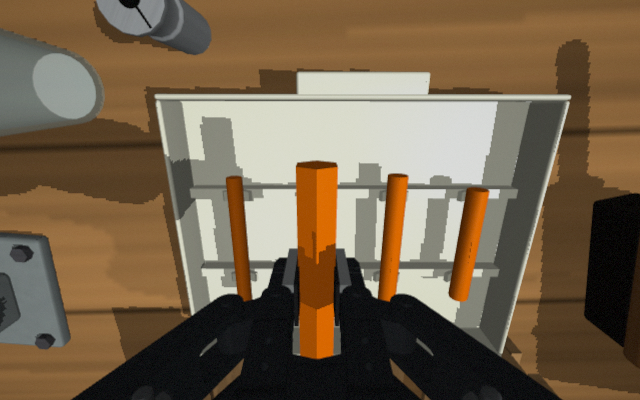

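Run:
```python
from h import *
m,im=load("w7")
s=get_state();RT=R.from_quat(np.roll(s["tool_rot"],-1)).as_matrix();p=np.array(s["eef_pos"])
for y in(-59,101):
  for dz in (7,):
    for c in((0,dz-10.4),(9,dz-5.2),(-9,dz-5.2),(9,dz+5.2),(-9,dz+5.2)):
        print(y,c,proj(m,p+RT@[c[0],y,c[1]]).round(1))
print(R.from_matrix(RT).as_euler('xyz',degrees=True))
cv2.imwrite("pics/c9.png",cv2.resize(im[150:370,260:380],None,fx=4,fy=4,interpolation=cv2.INTER_CUBIC)[:600])
cv2.imwrite("pics/c9.png",cv2.resize(im[150:370,260:380],None,fx=2.7,fy=2.7,interpolation=cv2.INTER_CUBIC))
```

```text
-59 (0, -3.4000000000000004) [314.5 168.9]
-59 (9, 1.7999999999999998) [335.9 166.4]
-59 (-9, 1.7999999999999998) [293.2 166.4]
-59 (9, 12.2) [334.4 161.9]
-59 (-9, 12.2) [294.9 162. ]
101 (0, -3.4000000000000004) [315.3 438.6]
101 (9, 1.7999999999999998) [330.3 429.2]
101 (-9, 1.7999999999999998) [300.4 429.2]
101 (9, 12.2) [329.5 411.7]
101 (-9, 12.2) [301.3 411.8]
[-1.79856811e+02  3.42458671e-02  8.83425608e+01]
```

View pics/c9.png

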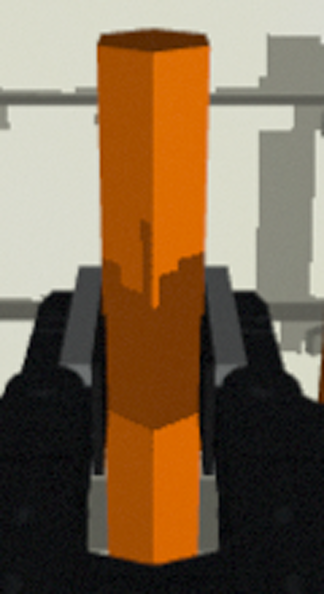

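Run:
```python
from h import *
m,im=load("w7")
s=get_state();RT=R.from_quat(np.roll(s["tool_rot"],-1)).as_matrix();p=np.array(s["eef_pos"])
h=cv2.cvtColor(im,cv2.COLOR_BGR2HSV).astype(float)
sat=h[:,:,1]
for y in(170,180,190,200,210,220,230,240,245,320,330,340,350):
    row=sat[y,280:352];k=im[y,280:352].astype(int);d=(k[:,2]-k[:,0])
    t=d[20:50].mean()/2;i=np.flatnonzero(d>t);a,b=i[0],i[-1]
    l=280+a-1+(t-d[a-1])/(d[a]-d[a-1]);r=280+b+(d[b]-t)/(d[b]-d[b+1])
    w=r-l+0.; print(y,round(l,2),round(r,2),"w",round(w,2),"mid",round((l+r)/2,2),"depth",round(285.454*18/w,1))
for y in(-59,-40,-20,0,20,40,60):
    P=p+RT@[0,y,1.8];u=proj(m,P);c=m["pose"][:3,:3].T@(P-m["pose"][:3,3]);print(y,u.round(1),"depth",-c[2].round(1))
```

```text
170 295.47 337.15 w 41.68 mid 316.31 depth 123.3
180 295.69 337.05 w 41.36 mid 316.37 depth 124.2
190 295.99 336.78 w 40.79 mid 316.39 depth 126.0
200 296.33 336.46 w 40.13 mid 316.4 depth 128.0
210 296.49 336.17 w 39.68 mid 316.33 depth 129.5
220 296.68 336.07 w 39.39 mid 316.37 depth 130.5
230 297.06 335.79 w 38.73 mid 316.42 depth 132.7
240 297.32 335.49 w 38.17 mid 316.41 depth 134.6
245 297.41 334.52 w 37.11 mid 315.97 depth 138.5
320 299.0 333.61 w 34.61 mid 316.31 depth 148.4
330 299.25 333.41 w 34.16 mid 316.33 depth 150.4
340 299.41 333.22 w 33.81 mid 316.32 depth 152.0
350 299.62 332.88 w 33.26 mid 316.25 depth 154.5
-59 [314.5 166.4] depth 120.2
-40 [314.7 208.9] depth 126.4
-20 [314.8 249.3] depth 132.9
0 [314.9 286. ] depth 139.3
20 [315.  319.5] depth 145.8
40 [315.1 350.1] depth 152.3
60 [315.2 378.2] depth 158.8
```

Run:
```python
from h import *
T=camera_model("top");print(onz(T,(288,150),120),onz(T,(288,150),0))
m,_=load("w2");print("crate corner top", onz(m,(380,180),120), onz(m,(391,80),120)); m,_=load("w1");print(onz(m,(400,117),120))
m,_=load("w1");print("tray edge",onz(m,(382,85),50))
mo=np.array([624.5,-87.3]);d=np.array([np.cos(-1.69),np.sin(-1.69)])
p=mo-d*121;print(p)
move_to([535.5,196.8,170],down(np.pi/2-.029))
move_to([p[0],p[1],170],down(-.119))
st()
for z in(93,):print(solve_ik([p[0],p[1],z],down(-.119)))
snap("wrist","w8");snap("side","s1")
```

```text
[658.65494702  43.14752152 120.        ] [ 6.84402321e+02  4.74529015e+01 -2.27373675e-13]
crate corner top [669.72609912  55.63480499 120.        ] [672.03107914 120.32326288 120.        ]
[670.46540299  55.21679974 120.        ]
tray edge [668.75446406  84.46975303  50.        ]
[638.88950988  32.84134178]
t 11.18 pos [638.3  33.3 169.3] F [ 0.2 -0.3 -1.8] M [ 0.04  0.02 -0.04] gap 0.197
[-0.04775111  0.59360352 -0.00374431  0.97344849  0.          1.64204521]
```

View pics/w8.png

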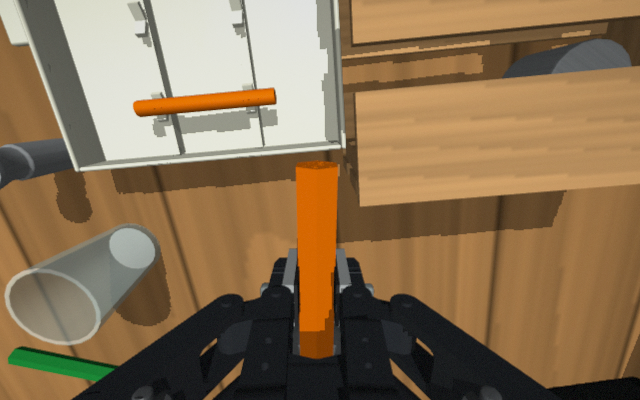

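View pics/s1.png

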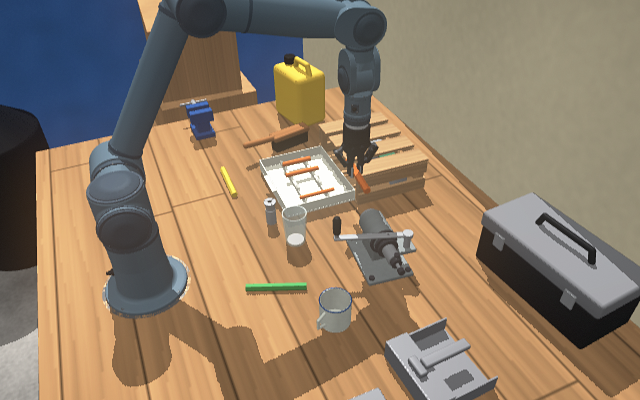

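```bash
cat >> h.py <<'E'
MO=np.array([624.5,-87.3]);D=np.array([np.cos(-1.69),np.sin(-1.69)]);N=np.array([-D[1],D[0]])
def at(front,z,lat=0,L=101):
    p=MO+D*(front-L)+N*lat; return [p[0],p[1],z]
E
python3 - <<'E'
from h import *
movel(at(-20,93),vel=120); dwell(.2); st()
snap("side","s2");snap("top","t2")
a=cv2.imread("pics/s2.png")[140:290,310:440];cv2.imwrite("pics/c10.png",cv2.resize(a,None,fx=4,fy=4,interpolation=cv2.INTER_CUBIC))
a=cv2.imread("pics/t2.png")[110:220,260:400];cv2.imwrite("pics/c11.png",cv2.resize(a,None,fx=5,fy=5,interpolation=cv2.INTER_CUBIC))
E
```

```text
t 12.28 pos [639.7  32.8  94.2] F [-0.4 -0.3 -0.2] M [ 0.01 -0.02  0.06] gap 0.198
```

View pics/c10.png

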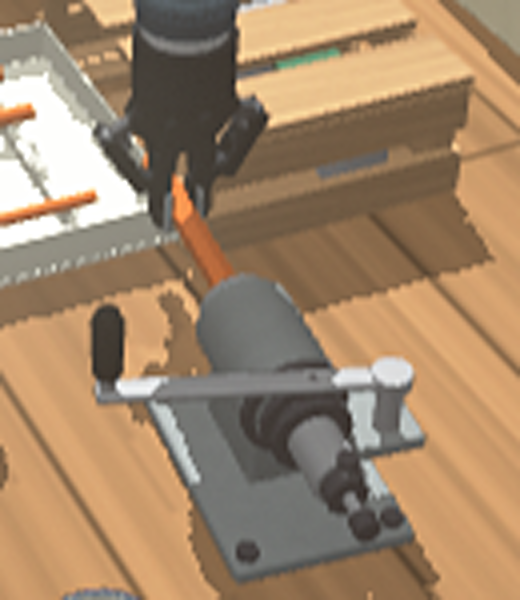

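View pics/c11.png

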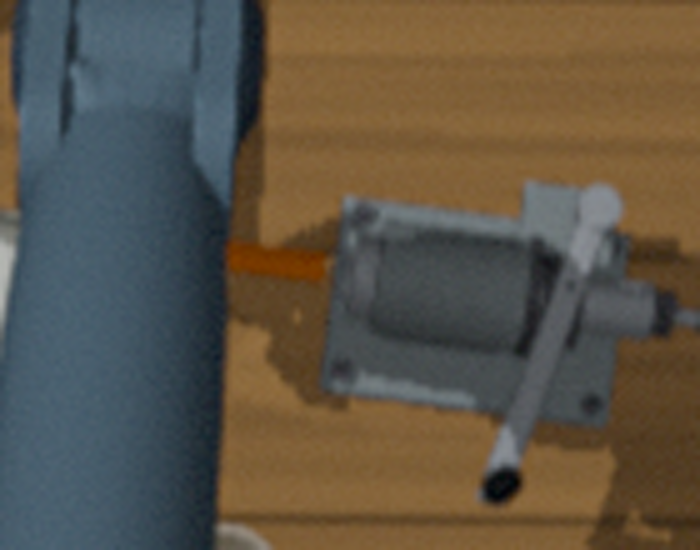

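Run:
```python
from h import *
def f(n,x,y,w,h,s,out):
    a=cv2.imread(f"pics/{n}.png")[y:y+h,x:x+w]
    g=cv2.resize(cv2.convertScaleAbs(a,alpha=1.5,beta=10),None,fx=s,fy=s,interpolation=cv2.INTER_CUBIC)
    for k in range(0,w,5): cv2.line(g,(k*s,0),(k*s,h*s),(0,255,255),1); cv2.putText(g,str(x+k),(k*s,10),0,.35,(0,0,255),1)
    for k in range(0,h,5): cv2.line(g,(0,k*s),(w*s,k*s),(0,255,255),1); cv2.putText(g,str(y+k),(0,k*s),0,.35,(0,0,255),1)
    cv2.imwrite("pics/"+out,g)
f("t2",304,148,64,40,12,"c12.png")
T=camera_model("top")
s=get_state();p=np.array(s["eef_pos"])
for fr in(-20,-40,-60): print(fr,proj(T,at(fr,86)).round(1))
for fr in(0,30,60): print(fr,proj(T,at(fr,85)).round(1))
```

```text
-20 [291.6 158.6]
-40 [285.2 157.8]
-60 [278.9 157. ]
0 [298.  159.5]
30 [307.5 160.7]
60 [317.1 161.9]
```

View pics/c12.png

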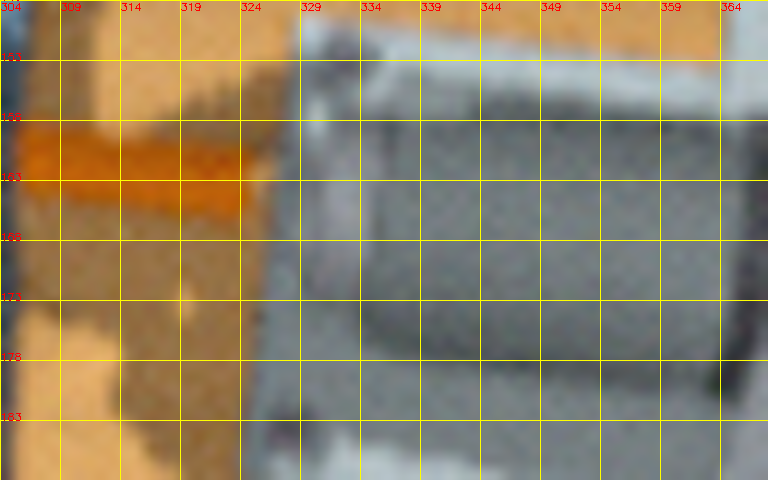

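Run:
```python
from h import *
m,_=load("w1")
for u in((339,247),(314,247),(364.5,249)):
    P=onz(m,u,85);print(P.round(1),"lat",((P[:2]-MO)@N).round(1),"along",((P[:2]-MO)@D).round(1))
# expected silhouettes
for fr in(0,12):
    c=np.r_[MO+D*fr,85]
    th=np.linspace(0,2*np.pi,73);pts=np.array([proj(m,c+28*(np.cos(t)*np.r_[N,0]+np.sin(t)*np.array([0,0,1]))) for t in th])
    print(fr,pts[:,0].min().round(1),pts[:,0].max().round(1),pts[:,1].min().round(1),pts[:,1].max().round(1))
T=camera_model("top")
for fr in (20,60,100):
    c=np.r_[MO+D*fr,85]
    th=np.linspace(0,2*np.pi,73);pts=np.array([proj(T,c+36*(np.cos(t)*np.r_[N,0]+np.sin(t)*np.array([0,0,1]))) for t in th])
    print("top barrel",fr,proj(T,c).round(1),pts[:,1].min().round(1),pts[:,1].max().round(1))
```

```text
[625.8 -82.6  85. ] lat 0.7 along -4.8
[598.3 -82.5  85. ] lat -26.6 along -1.6
[654.  -85.2  85. ] lat 29.0 along -5.6
0 312.6 363.0 239.4 264.2
12 311.4 361.2 248.3 274.4
top barrel 20 [336.4 164.4] 152.9 175.9
top barrel 60 [349.2 166. ] 154.5 177.5
top barrel 100 [361.9 167.7] 156.2 179.1
```

Run:
```python
from h import *
a=st()
r=movel(at(12,93.2),vel=30,until_force=4);b=st();print(r)
p=np.array(b["eef_pos"])[:2];print("front",(p-MO)@D+101,"lat",(p-MO)@N)
```

```text
t 12.38 pos [639.4  32.8  93.8] F [ 0.4  0.6 -0.7] M [ 0.01  0.03 -0.05] gap 0.194
t 13.59 pos [635.1   1.2  93.2] F [ 0.6  0.3 -0.5] M [ 0.04  0.06 -0.  ] gap 0.195
False
front 11.82456856453399 lat -0.0123586673456888
```

Run:
```python
from h import *
r=movel(at(30,93.2),vel=20,until_force=4);b=st();print(r)
p=np.array(b["eef_pos"])[:2];print("front",(p-MO)@D+101,"lat",(p-MO)@N)
snap("side","s3");snap("wrist","w9")
a=cv2.imread("pics/s3.png")[140:290,310:440];cv2.imwrite("pics/c13.png",cv2.resize(a,None,fx=4,fy=4,interpolation=cv2.INTER_CUBIC))
```

```text
t 14.64 pos [633.  -16.7  93.2] F [-0.8 -0.6 -0.8] M [ 0.   -0.    0.03] gap 0.198
False
front 29.908544336305724 lat -0.004174778296112791
```

View pics/c13.png

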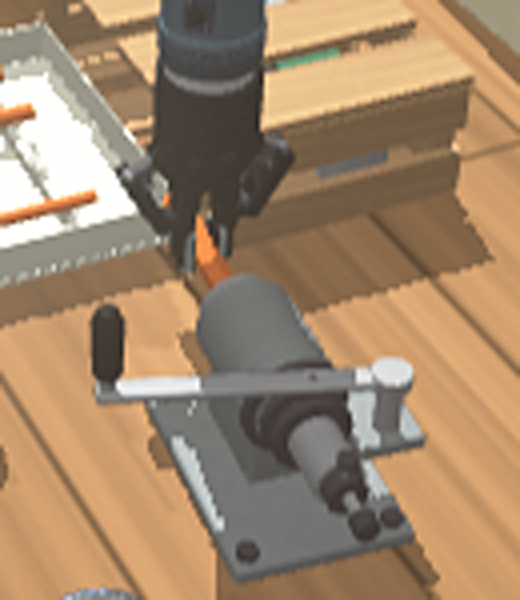

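View pics/w9.png

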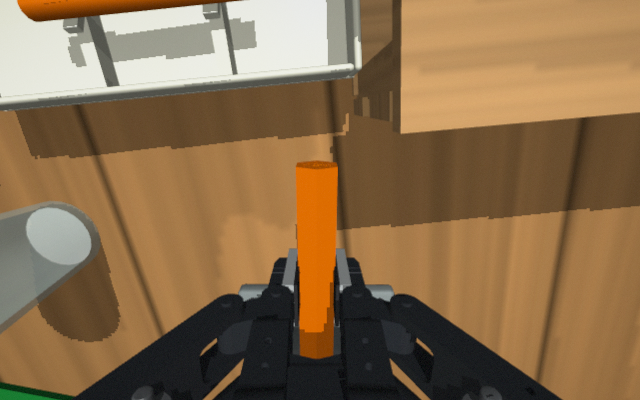

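Run:
```python
from h import *
r=movel(at(74,93.2),vel=12,until_force=4);b=st();print(r)
p=np.array(b["eef_pos"])[:2];print("front",(p-MO)@D+101,"lat",(p-MO)@N)
F=np.array(b["ft_force"])[:2];print("axial",F@D,"lat",F@N)
snap("wrist","w10")
```

```text
t 16.07 pos [631.5 -25.2  92.6] F [ 0.3  0.6 -0.1] M [ 0.03 -0.11  0.04] gap 0.2
True
front 38.462734173940156 lat -0.46800216253459315
axial -0.6571937078253407 lat 0.21657424628481953
```

View pics/w10.png

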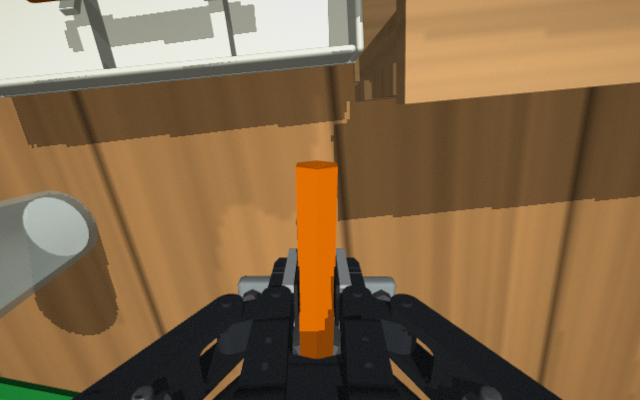

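Run:
```python
from h import *
for i in range(3):
    r=movel(at(74,93.2),vel=10,until_force=6);b=st()
    p=np.array(b["eef_pos"])[:2];F=np.array(b["ft_force"])[:2];print(r,"front",((p-MO)@D+101).round(2),"lat",((p-MO)@N).round(2),"ax",(F@D).round(2),"lat",(F@N).round(2))
```

```text
t 16.87 pos [631.4 -25.2  92.3] F [-0.1 -0.4  3.5] M [-0.17  0.05  0.04] gap 0.196
True front 38.52 lat -0.55 ax 0.43 lat -0.01
t 17.69 pos [631.5 -25.2  92.2] F [0.  1.2 3. ] M [-0.21 -0.06 -0.04] gap 0.198
True front 38.55 lat -0.47 ax -1.15 lat -0.09
t 18.48 pos [631.4 -25.3  92.4] F [-0.7  1.1  3.5] M [-0.2   0.04 -0.05] gap 0.193
True front 38.59 lat -0.51 ax -1.04 lat -0.84
```

Run:
```python
from h import *
for z,l in((94,-.5),(93,.4)):
    movel(at(34,z,l),vel=20);dwell(.2);st()
    r=movel(at(74,z,l),vel=10,until_force=7);b=st()
    p=np.array(b["eef_pos"])[:2];F=np.array(b["ft_force"])[:2];print(r,"front",((p-MO)@D+101).round(2),"lat",((p-MO)@N).round(2),"ax",(F@D).round(2),"lat",(F@N).round(2))
snap("wrist","w11")
```

```text
t 19.06 pos [631.7 -20.4  93.7] F [ 0.4 -0.1  0.4] M [-0.05  0.01 -0.05] gap 0.193
t 20.36 pos [631.2 -25.2  93.7] F [0.  0.7 0.9] M [-0.1  -0.1   0.08] gap 0.195
True front 38.57 lat -0.77 ax -0.66 lat -0.07
t 20.94 pos [632.5 -21.2  92.9] F [-2.6 -2.9  3.2] M [-0.89  0.55 -0.26] gap 0.197
t 21.79 pos [632.  -21.2  92.9] F [-0.4  1.7  4.4] M [-0.18  0.05 -0.09] gap 0.194
True front 34.46 lat -0.37 ax -1.6 lat -0.56
```

Run:
```python
from h import *
z,l=93.9,-.6
movel(at(35,z,l),vel=20);dwell(.15);st()
r=movel(at(74,z,l),vel=10,until_force=8);b=st()
p=np.array(b["eef_pos"])[:2];F=np.array(b["ft_force"])[:2];print(r,"front",((p-MO)@D+101).round(2),"lat",((p-MO)@N).round(2),"ax",(F@D).round(2),"lat",(F@N).round(2))
```

```text
t 22.24 pos [631.7 -21.5  93.7] F [-0.3  0.4  2.3] M [0.01 0.1  0.01] gap 0.198
t 23.48 pos [631.  -25.3  93.8] F [0.9 0.4 2.8] M [-0.13 -0.04 -0.01] gap 0.191
True front 38.63 lat -0.9 ax -0.51 lat 0.9
```

Run:
```python
from h import *
set_gripper(.5);s=st();p=s["eef_pos"]
movel([p[0],p[1],160],vel=150)
t=at(-25,160);move_to(t,down(-.119));dwell(.1)
snap("wrist","w12");st()
```

```text
t 23.85 pos [630.1 -24.7  92.8] F [-0.8 -0.1 -0. ] M [-0.02  0.01 -0.01] gap 0.498
t 24.95 pos [638.8  37.1 158.9] F [ 0.7 -0.6  0.2] M [-0.03  0.02 -0.01] gap 0.498
```

View pics/w12.png

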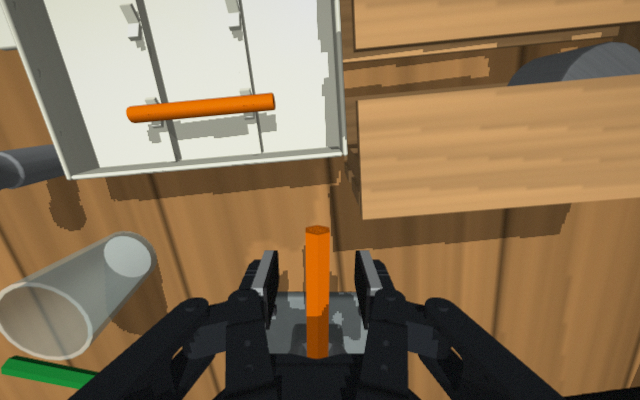

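Run:
```python
from h import *
q=down(-.119+np.pi/2)
set_gripper(0,20)
a=at(-121.4-36,165,-.5,0);move_to(a,q)
movel(at(-121.4-36,97,-.5,0),vel=120);st()
snap("wrist","w13")
```

```text
t 27.51 pos [643.1  69.   97.6] F [0.4 0.  0.3] M [ 0.06 -0.04  0.  ] gap -0.001
```

View pics/w13.png

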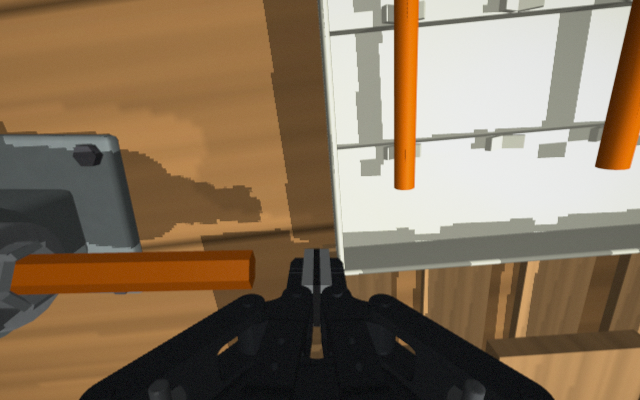

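Run:
```python
from h import *
r=movel(at(-121.4-8,97,-.5,0),vel=15,until_force=5);b=st();print(r)
p=np.array(b["eef_pos"])[:2];print("tcp along",((p-MO)@D).round(2))
r=movel(at(-121.4-8,97,-.5,0),vel=10,until_force=7);b=st();print(r)
p=np.array(b["eef_pos"])[:2];print("tcp along",((p-MO)@D).round(2))
snap("wrist","w14")
```

```text
t 28.93 pos [639.8  47.8  96.5] F [0.2 1.9 0.3] M [ 0.28 -0.04 -0.04] gap 0.002
True
tcp along -135.92
t 29.3 pos [639.6  47.7  96.2] F [1.1 0.2 1.1] M [ 0.27 -0.09 -0.03] gap -0.006
True
tcp along -135.89
```

View pics/w14.png

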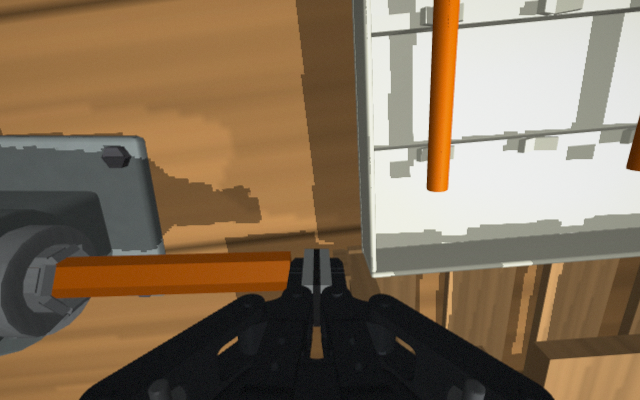

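Run:
```python
from h import *
movel(at(-121.4-30,97,-.5,0),vel=80)
movel(at(-121.4-30,240,-.5,0),vel=200)
set_gripper(.45,40)
move_to([470,-168,250],down(1.3));dwell(.15);st();snap("wrist","w15")
```

```text
t 32.27 pos [ 471.  -167.3  249.9] F [-0.4  0.5  1. ] M [0.02 0.01 0.01] gap 0.447
```

View pics/w15.png

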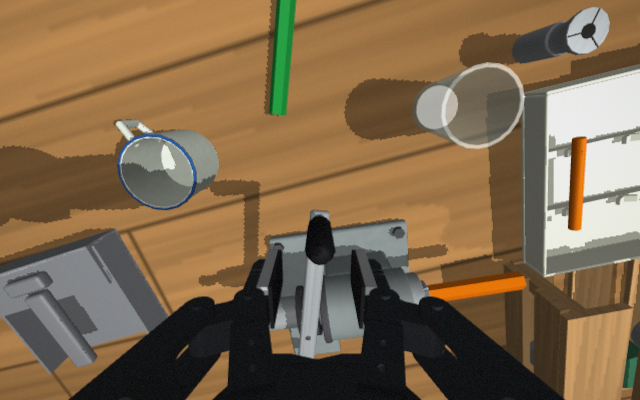

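Run:
```python
from h import *
m,im=load("w15")
print(onz(m,(321,247),190),onz(m,(318,226),140))
cv2.imwrite("pics/c15.png",cv2.resize(im[195:295,270:370],None,fx=6,fy=6,interpolation=cv2.INTER_CUBIC))
for P in((483.5,-168.2,195),(483.5,-168.2,140),(656.2,-238,130)):print(proj(m,P))
```

```text
[ 480.53630399 -165.64374028  190.        ] [ 485.50187666 -168.85571273  140.        ]
[318.62305604 255.09988291]
[318.118603   223.74675216]
[298.50768084 375.17382824]
```

View pics/c15.png

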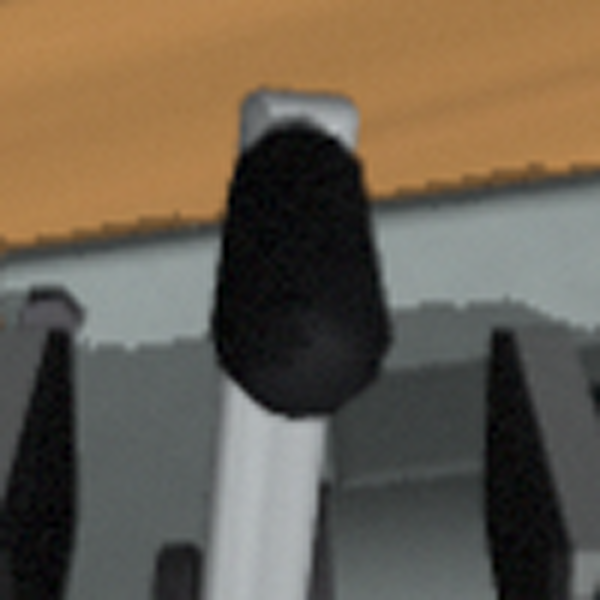

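```bash
cat >> h.py <<'E'
PV=np.array([656.2,-238.]);PH0=2.757
def lev(dphi,z=172,r=186):
    a=PH0+dphi; return [PV[0]+r*np.cos(a),PV[1]+r*np.sin(a),z], down(a-np.pi/2)
E
python3 - <<'E'
from h import *
p,q=lev(0,240);move_to(p,q)
p,q=lev(0);print(movel(p,vel=150,until_force=8));st()
for d in(.04,.15,.27,.38):
    p,q=lev(d+.04);r=movel(p,q,vel=50);st()
snap("side","s5");snap("wrist","w16")
E
```

```text
False
t 33.17 pos [ 483.8 -168.3  172.7] F [ 0.7 -0.6  0.8] M [-0.01  0.01 -0.01] gap 0.453
t 33.62 pos [ 480.  -182.2  173.4] F [1.7 3.5 4.1] M [ 0.67 -0.43 -0.06] gap 0.449
t 34.17 pos [ 474.7 -202.1  172.9] F [4.3 2.9 1.5] M [ 0.65 -0.59 -0.08] gap 0.445
t 34.77 pos [ 471.2 -223.8  172.2] F [2.4 3.4 1.9] M [ 0.7  -0.57 -0.03] gap 0.449
t 35.33 pos [ 470.5 -243.8  171.9] F [3.  4.2 2.2] M [ 0.93 -0.55 -0.09] gap 0.449
```

View pics/w16.png

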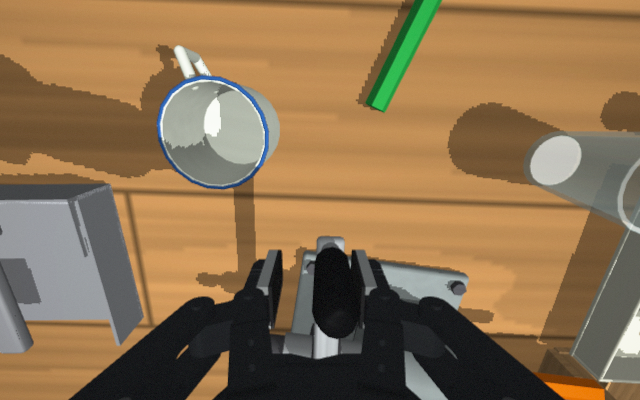

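Run:
```python
from h import *
def ang(s):
    d=np.array(s["eef_pos"])[:2]-PV;return round(float(np.arctan2(d[1],d[0])%(2*np.pi)-PH0),4)
p,q=lev(.49);r=movel(p,q,vel=30,until_force=18);s=st();print(r,ang(s))
if not r:
    p,q=lev(.66);r=movel(p,q,vel=25,until_force=20);s=st();print(r,ang(s))
```

```text
t 36.02 pos [ 471.6 -255.6  171.9] F [3.6 7.1 1.7] M [ 1.47 -0.75 -0.11] gap 0.45
False 0.4797
t 36.75 pos [ 473.3 -265.7  171. ] F [0.5 1.5 0.9] M [ 0.13 -0.   -0.01] gap 0.448
True 0.5347
```

Run:
```python
from h import *
def ang(s):
    d=np.array(s["eef_pos"])[:2]-PV;return round(float(np.arctan2(d[1],d[0])%(2*np.pi)-PH0),4)
p,q=lev(.68);r=movel(p,q,vel=20,until_force=27);s=st();print(r,ang(s))
r=movel(p,q,vel=20,until_force=27);s=st();print(r,ang(s))
```

```text
t 37.41 pos [ 473.6 -265.5  169.8] F [0.4 0.7 0.4] M [ 0.16  0.02 -0.04] gap 0.447
True 0.5342
t 38.08 pos [ 473.5 -265.5  168.8] F [0.  0.8 0. ] M [ 0.05 -0.05  0.  ] gap 0.448
True 0.534
```

Run:
```python
from h import *
p,q=lev(.495,170);movel(p,q,vel=40);st()
p,q=lev(.495,250);movel(p,vel=150)
snap("wrist","w17")
move_to([600,-20,260],down(0));dwell(.2);st()
snap("wrist","w18");snap("top","t3");snap("side","s6")
m,im=load("w18");print(proj(m,np.r_[MO+D*(-121.4),85]),proj(m,np.r_[MO,85]))
```

```text
t 38.4 pos [ 471.3 -258.5  170. ] F [-0.   0.3  0.9] M [-0.01 -0.01 -0.01] gap 0.451
t 41.2 pos [599.9 -20.4 260. ] F [ 0.7 -0.   0.4] M [-0.07  0.02 -0.05] gap 0.452
[354.11213269 139.21366602] [337.08339642 247.13530648]
```

View pics/w18.png

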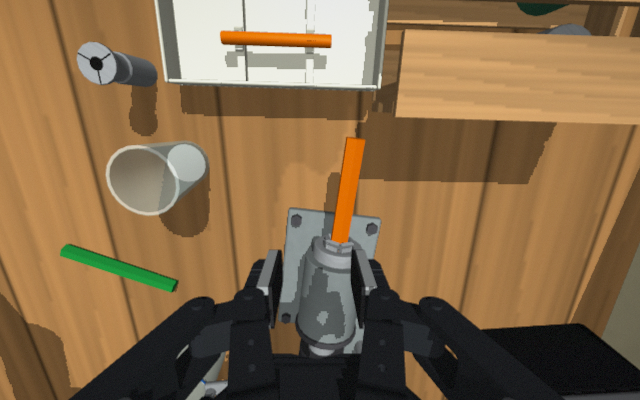

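View pics/s6.png

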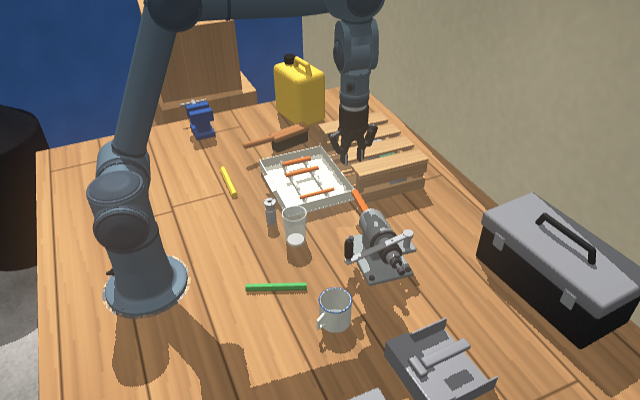

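View pics/w17.png

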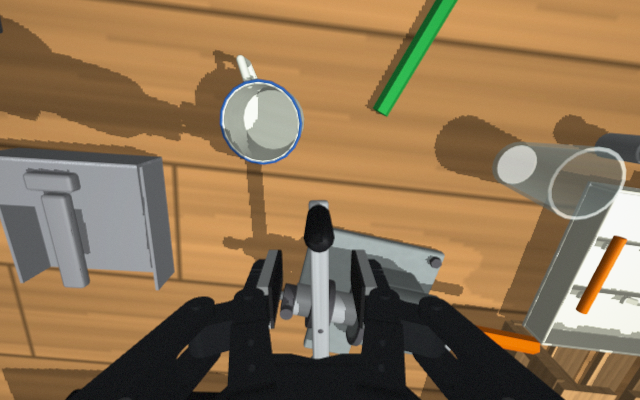

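Run:
```python
from h import *
m,_=load("w17");P=onz(m,(319.5,239),190);d=P[:2]-PV;print(P,np.arctan2(d[1],d[0])%(2*np.pi)-PH0)
st();job_done()
```

```text
[ 473.446671   -255.59853412  190.        ] 0.48059329855110944
t 41.35 pos [600.  -20.2 260. ] F [0.4 0.5 0.2] M [ 0.02  0.02 -0.05] gap 0.452
the job is handed in; nothing more can be done
```

The hexagonal orange peg is in the collet against its depth stop and the lever is shut. I handed the job in at 41 s of the 64 s allowed.

- **Peg feed:** I fed the peg in level at 10–30 mm/s. It came up solid about 38.6 mm behind the mouth on five pushes, each stopped at a force change of 4–8 N. After letting go, I pressed its free end lightly with the closed fingers (5 N, then 7 N). It did not move, and its end stood where 38.6 mm puts it.
- **Lever:** I swung it over with the fingers around the handle. It came up hard at the same place on three pushes, stopped at a force change of 20–27 N.

**Last checks:** The final wrist picture shows the free end of the peg about 1 px from where it should be when home. The handle measured 0.48 rad from its starting position, close to the 0.5 rad end stop. The gripper was clear of everything, and the round pegs and other items look undisturbed in the last pictures.

**Checks that disagreed:**
- The top camera suggested the collet axis lay about 3 mm away from the wrist-camera result. I went by the wrist camera, and the peg entered without contact.
- The wrist camera put the mouth 82–83 mm above the table against the stated 85 mm, so I aimed at about 85.
- One push made about 1 mm off to the side bound early, at 34.5 mm. I realigned and repeated it, and it came up at 38.6 mm.

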